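# Press home the proud row of shell inlay on a casket lid

## Task

On the lid of the dark wooden box one of the two curved rows of white shell studs still stands proud. With the fingertips, go along that row in one pass, from its largest stud to its smallest, and gently press each fully home in turn, keeping the fingertips low over the lid until the last one is down. Only press: do not pull any stud up, and leave the little jar and weight on the lid and the other things on the bench where they are.

Things in the scene. Friction and masses are not known exactly. Their poses are not given: they have to be found in the camera images.
- casket: Dark wooden box, fixed, 150 (x) by 200 (y) by 70 mm high, at any yaw; origin under its centre. Its lid (z 70) bears two curved rows of 4 white shell studs, large to small, 42 mm apart. The row on its -x side (stud1-4) stands proud, crowns 11 to 14 mm above the lid at the start; the +x row (the same, half a turn round) is home and fixed, crowns 2 mm up. Other white ornament is flat.
- stud1_top (a point): Crown (middle of the slightly domed top) of the largest proud stud, a white shell disc 23 mm across, at x -36, y -62 mm in the box's frame; fully home its crown is 2 mm above the lid.
- stud1 (a joint): How far the largest proud stud is pressed down, in m: 0 to 0.003 at the start, 0.012 fully home at a hard stop (box lid not touched). It moves straight down under about 4 N and stays where it is left; pulled with more than 4 N it comes up (negative values).
- stud2_top (a point): Crown (middle of the slightly domed top) of the second largest proud stud, a white shell disc 19 mm across, at x -53, y -22 mm in the box's frame; fully home its crown is 2 mm above the lid.
- stud2 (a joint): How far the second largest proud stud is pressed down, in m: 0 to 0.003 at the start, 0.012 fully home at a hard stop (box lid not touched). It moves straight down under about 4 N and stays where it is left; pulled with more than 4 N it comes up (negative values).
- stud3_top (a point): Crown (middle of the slightly domed top) of the third largest proud stud, a white shell disc 15 mm across, at x -53, y 20 mm in the box's frame; fully home its crown is 2 mm above the lid.
- stud3 (a joint): How far the third largest proud stud is pressed down, in m: 0 to 0.003 at the start, 0.012 fully home at a hard stop (box lid not touched). It moves straight down under about 4 N and stays where it is left; pulled with more than 4 N it comes up (negative values).
- stud4_top (a point): Crown (middle of the slightly domed top) of the smallest proud stud, a white shell disc 12 mm across, at x -36, y 60 mm in the box's frame; fully home its crown is 2 mm above the lid.
- stud4 (a joint): How far the smallest proud stud is pressed down, in m: 0 to 0.003 at the start, 0.012 fully home at a hard stop (box lid not touched). It moves straight down under about 4 N and stays where it is left; pulled with more than 4 N it comes up (negative values).
- glue_jar: Small loose amber glass jar with a steel cap, 26 mm across, 30 mm high, standing on the lid between the two rows; origin under its centre.
- weight: Small loose brass weight, 24 mm across, 27 mm high, standing on the lid between the two rows; origin under its centre.
- bowl_a: Loose turned dark wooden bowl, 94 mm across, 52 mm high, on the bench to the left; origin under its centre.
- bowl_b: The same kind of bowl, on the bench beyond the box.
- cup: Loose paper cup, 68 mm across, 75 mm high, on the bench to the left; origin under its centre.
- phone: Loose phone lying flat beyond the box, 75 by 155 by 9 mm; origin under its centre.
- brush: Loose wooden-handled flat brush with a grey head, about 200 mm long, lying on the bench to the right, along its x axis.
There are look-alikes about, which are no part of the job. Leave any blue or red look-alike of the bowl_a alone.

How it is judged:
By the outcome, as a careful person would: the job done as asked, in the order asked, and still so for the second after the job is handed in, with the robot touching nothing.
It also fails if it takes over 42 s, if anything falls off the work surface, if the arm or the gripper's body presses on something with over 40 N, if the wrist force passes 120 N, or if a joint passes its speed limit or range.

## Robot

A 6-joint arm with a two-finger parallel gripper is mounted at the origin on the work surface. World frame = base frame: x ahead of the robot, y to its left, z up, the work surface at z = 0. Lengths are in m, angles in degrees, forces in N, time in s.
With the tool pointing down it reaches from about 0.4 to 0.825 m from the base axis. Payload 7 kg.
Tool frame: the origin (TCP) lies between the finger pads, 19 mm behind the fingertips; this is the grasp point; z points along the fingers, y is the line along which they close (so a half turn about z gives the same grasp; the last joint's range is limited). The gripper opens to 88 mm and grips with 3 to 60 N. Pads are 19 mm wide; open, the fingers measure 130 mm over their backs; the gripper's body (78 mm by 193 mm) begins 47 mm behind the grasp point.
Start: joints at [-47.149, 20.546, 0.682, 0, -70.136, -16.507], TCP at [0.3, -0.605, 0.245] pointing down, gripper open.
Joint ranges: [-176.03, 176.03], [-82.01, 121.73], [-58.28, 71.71], [-173.87, 95.51], [-174.79, -0.11], [-173.66, 173.66]. Speed limits (degrees/s): [136.94, 136.94, 172.46, 180, 180, 180].

## Interface

Orientations are given as [roll, pitch, yaw] about the fixed x, y, z axes, in that order (R = Rz(yaw) Ry(pitch) Rx(roll)).
In Python, from plant import ctrl gives the robot as it stands.
- The arm moves only by the tool move_arm, never from a script. Its argument "motion" is a list of rows, each a list of 3 entries, a list of its own where there are three numbers: the shift along the tool's x, y, z in mm, then the turn, a rotation vector about the tool's x, y, z in degrees, then the closure, from 0 (fully open) to 1 (shut). A call has 1 to 10 rows; each row is the pose to reach, as a shift and turn from the pose commanded when the call began, along the tool's axes at that moment; what a row does not reach only later rows make up. A row lasts 1/12 s, in which the tool goes at most 41.7 mm and 7.16 degrees, less where a joint would pass 70% of its speed; a pose out of reach is approached as far as the arm can. A call with a gripper value outside its range is refused whole. The fingers move at their own pace and stop on an object; the grip force is fixed at half the most. Time passes only in rows, so rows that repeat a pose let the fingers close. It gives the time, the measured TCP pose, the force, the opening and the grip force at its end, in the units of the state.
- ctrl.get_obs(): the state, without advancing time (a new reading comes with each control period).
- ctrl.snapshot(name): name is "scene" or "top" or "wrist"; returns a dict with "color" (384x512x3 uint8, blue, green, red), "camera_matrix" (3x3 intrinsics, pixels), "cam_to_world" (4x4, takes a point from camera to world coordinates). Camera axes: x right, y up, looking along -z (the intrinsics and any distortion apply to the point x, -y, -z); pixel columns grow to the right and rows downward; lengths in m; the calibration is good to about 2 mm. A picture is of the moment at which its call begins. There is no depth.
- ctrl.close_job(): hands the job in; it is judged then, once.
The state is a dict: "clock": time; "joint_pos": joint angles; "qvel": joint speeds; "tau": joint torques, N m; "tool_pos": TCP position; "orientation": TCP orientation; "force": force on the tool from outside, world axes, zero at the start; "moment": the same for the moment, N m; "opening": finger opening in m; "gripper_force": force on a finger pad.
Only numpy, scipy, OpenCV 4.12 (cv2) and the standard library are available. Lean on these libraries where they do the work, as an engineer would, in place of code of your own. Each camera call takes 0.05 s, during which the arm holds its last target. There are 200 camera calls.

## Working session

There is one attempt and no reset: what is moved stays moved. The work goes in short steps, Python scripts to look and compute and a tool call to move; the robot and the scene stay as the last step left them, time stands still between calls to the robot, and variables do not carry over. Pictures are saved under pics/ and viewed, at most 10 in all, crops included, and the job is handed in when it is done.

Besides the shell and the picture viewer there is one more tool, called after "Emit:" in YAML: its name, and indented under it one key for each argument. move_arm: Moves the arm, as the interface text tells. Its arguments: {"type":"object","properties":{"motion":{"type":"array"}},"required":["motion"]}

```bash
mkdir -p pics; cat > h.py <<'E'
import numpy as np,cv2,pickle
from plant import ctrl
def snap(n,f):
    s=ctrl.snapshot(n); cv2.imwrite(f'pics/{f}.png',s['color']); pickle.dump(s,open(f'pics/{f}.pkl','wb')); return s
def load(f): return pickle.load(open(f'pics/{f}.pkl','rb'))
def ray(s,u,v,z):
    K=np.array(s['camera_matrix']);T=np.array(s['cam_to_world'])
    p=np.linalg.inv(K)@[u,v,1]; d=T[:3,:3]@[p[0],-p[1],-p[2]]; o=T[:3,3]
    return o+d*(z-o[2])/d[2]
def proj(s,P):
    K=np.array(s['camera_matrix']);T=np.array(s['cam_to_world'])
    q=T[:3,:3].T@(np.array(P)-T[:3,3]); p=K@[q[0],-q[1],-q[2]]; return p[:2]/p[2]
E
python3 - <<'E'
from h import *
a=snap('top','top0');b=snap('scene','scene0')
cv2.imwrite('pics/both.png',cv2.resize(np.hstack([a['color'],b['color']]),(800,300)))
print(a.keys(),a['cam_to_world'],a['camera_matrix'])
o=ctrl.get_obs();print(o['clock'],o['tool_pos'],o['orientation'],o['force'])
E
```

```text
dict_keys(['color', 'camera_matrix', 'cam_to_world']) [[ 0.01604143  0.99603577 -0.08749528  0.48274862]
 [-0.99985925  0.01554959 -0.00630009  0.01957695]
 [-0.00491459  0.08758403  0.99614501  1.22596337]
 [ 0.          0.          0.          1.        ]] [[376.74966253   0.         247.7713263 ]
 [  0.         376.74966253 192.57483268]
 [  0.           0.           1.        ]]
0.1 [ 0.29932798 -0.6045499   0.2445528 ] [ 1.79916921e+02 -9.00252646e-03 -1.53659770e+02] [-0.29750484 -0.20593983  0.25597141]
```

View pics/top0.png

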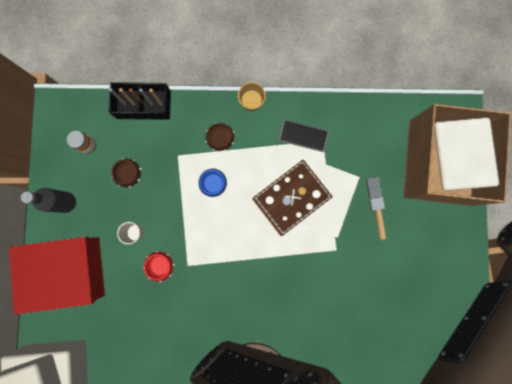

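View pics/scene0.png

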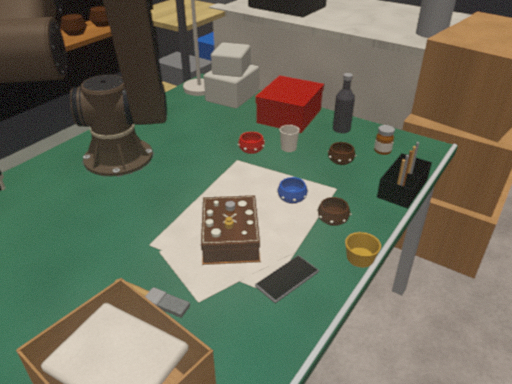

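The box is at (292,198) in the top view and (230,228) in the scene view. I'll enlarge both to tell the two rows apart.

```bash
python3 - <<'E'
from h import *
a=load('top0')['color'][150:246,244:340];b=load('scene0')['color'][185:270,190:275]
r=lambda x:cv2.resize(x,(400,400),interpolation=cv2.INTER_CUBIC)
cv2.imwrite('pics/crop0.png',np.hstack([r(a),r(b)]))
s=load('top0')
for u,v in [(304,160),(332,196),(282,235),(252,198)]: print(ray(s,u,v,.07).round(3))
E
```

```text
[ 0.688 -0.146  0.07 ]
[ 0.578 -0.232  0.07 ]
[ 0.456 -0.08   0.07 ]
[0.568 0.014 0.07 ]
```

View pics/crop0.png

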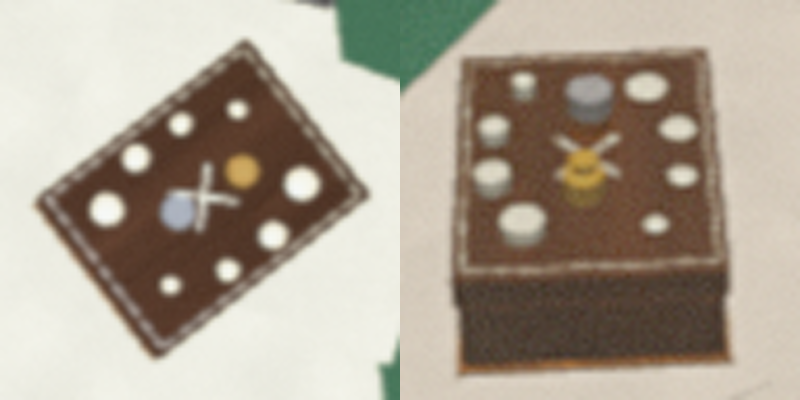

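The scene view shows sides only on the left row, which is the one nearer the robot. In the top crop that's the lower-right row: stud1 (302,184), beside the brass weight, then (273,236), (228,270) and (170,286). The other row, at (107,209), (136,158), (180,124) and (237,110), is flush. Next I'll fit the box pose from both views.

```bash
python3 - <<'E'
from h import *
from scipy.optimize import least_squares
L=np.array([[-36,-62],[-53,-22],[-53,20],[-36,60]])/1e3
top=np.array([[302,184],[273,236],[228,270],[170,286],[107,209],[136,158],[180,124],[237,110]])*96/400+[244,150]-.5
# scene: proud row left; order stud1..4, then home row large..small
sc=np.array([[522,222],[492,172],[494,126],[523,80],[646,87],[678,128],[682,175],[655,224]])
sc=(sc-[400,0])*85/400+[190,185]-.5
P=np.vstack([np.c_[L,np.full(4,.0825)],np.c_[-L,np.full(4,.072)]])
def W(x):
    c,s=np.cos(x[2]),np.sin(x[2]); return np.c_[P[:,:2]@np.array([[c,s],[-s,c]])+x[:2],P[:,2]]
for nm,use in [('top',[('top0',top)]),('sc',[('scene0',sc)]),('both',[('top0',top),('scene0',sc)])]:
    f=lambda x:np.concatenate([(np.array([proj(load(n),p) for p in W(x)])-q).ravel() for n,q in use])
    r=min((least_squares(f,[.57,-.11,y]) for y in (-2,-.7,.7,2.4)),key=lambda r:r.cost)
    print(nm,r.x[:2].round(4),np.degrees(r.x[2]).round(2)%360,np.abs(r.fun).max().round(2))
print(W(r.x).round(4)[:4])
s=load('top0')
for u,v,z,n in [(178,212,.1,'jar'),(242,172,.097,'wt')]: print(n,ray(s,u*.24+243.5,v*.24+149.5,z).round(3))
E
```

```text
top [ 0.5731 -0.1099] 38.19 0.16
sc [ 0.5756 -0.1138] 38.58 0.67
both [ 0.5739 -0.1113] 38.37 1.48
[[ 0.5842 -0.1823  0.0825]
 [ 0.546  -0.1615  0.0825]
 [ 0.5199 -0.1285  0.0825]
 [ 0.5084 -0.0866  0.0825]]
jar [ 0.56  -0.089  0.1  ]
wt [ 0.59  -0.135  0.097]
```

Emit:
move_arm:
  motion:
    - [[-15,10,1],[0,0,-1],1]
    - [[-42,29,3],[0,0,-2],1]
    - [[-77,53,6],[0,0,-4],1]
    - [[-112,77,10],[0,0,-6],1]
    - [[-147,101,14],[0,0,-8],1]
    - [[-182,125,18],[0,0,-10],1]
    - [[-217,149,22],[0,0,-12],1]
    - [[-252,173,26],[0,0,-12],1]
    - [[-280,193,29],[0,0,-12],1]
    - [[-294,202,30],[0,0,-12],1]

```text
clock: 0.93
tool_pos: [0.4745, -0.2897, 0.2147]
orientation: [179.9, 0.0, -141.5]
force: [0.1, 0.0, 0.3]
opening: 0.0266
gripper_force: 0.0
```

```bash
cat >> h.py <<'E'
from scipy.spatial.transform import Rotation as Ro
def tool(o=None):
    o=o or ctrl.get_obs(); return np.array(o['tool_pos']),Ro.from_euler('xyz',o['orientation'],degrees=True)
def to(P):
    p,R=tool(); return (R.inv().apply(np.array(P)-p)*1e3).round(1)
E
python3 - <<'E'
from h import *
o=ctrl.get_obs();print(o['clock'],o['tool_pos'],o['orientation'],o['opening'],to([.546,-.16,.2]))
E
```

```text
0.9333 [ 0.4744867  -0.28973755  0.21471786] [ 1.79947583e+02  1.30319801e-02 -1.41534700e+02] 0.0265979434424702 [-136.7   57.1   14.8]
```

Emit:
move_arm:
  motion:
    - [[-15,6,1],[0,0,0],1]
    - [[-45,19,2],[0,0,0],1]
    - [[-75,31,4],[0,0,0],1]
    - [[-105,44,8],[0,0,0],1]
    - [[-125,52,12],[0,0,0],1]
    - [[-135,56,14],[0,0,0],1]
    - [[-135,56,14],[0,0,0],1]
    - [[-135,56,14],[0,0,0],1]

```text
clock: 1.6
tool_pos: [0.5443, -0.1655, 0.2009]
orientation: [180.0, -0.0, -141.6]
force: [0.0, -0.3, -0.2]
opening: 0.0006
gripper_force: 0.0
```

```bash
python3 - <<'E'
from h import *
s=snap('wrist','w0');o=ctrl.get_obs();print(o['clock'],o['tool_pos'],o['orientation'],o['opening'],o['force'])
print(np.array(s['cam_to_world']).round(3))
for P in [(.5842,-.1823,.0825),(.546,-.1615,.0825),(.5199,-.1285,.0825),(.5084,-.0866,.0825)]: print(proj(s,P).round(0))
E
```

```text
1.65 [ 0.54408944 -0.16601608  0.20115413] [ 1.79973690e+02 -3.79059400e-02 -1.41641562e+02] 0.000248096288019849 [ 0.08439975 -0.51221138 -0.35480113]
[[-0.621 -0.746 -0.242  0.478]
 [ 0.784 -0.591 -0.192 -0.217]
 [ 0.001 -0.309  0.951  0.34 ]
 [ 0.     0.     0.     1.   ]]
[216. 214.]
[260. 196.]
[307. 196.]
[350. 214.]
```

View pics/w0.png

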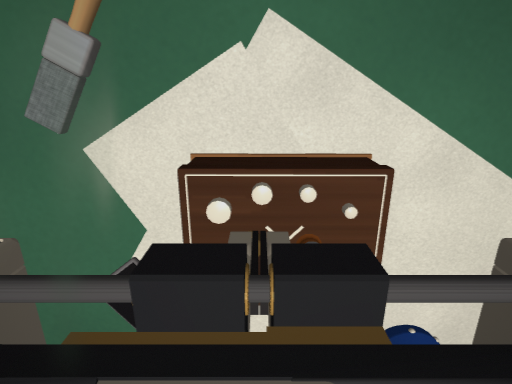

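The wrist view shows the proud row at (219,211), (262,194), (308,194) and (351,212). That's within about 3 px of the predicted positions, so I'll refine with centroids.

```bash
python3 - <<'E'
from h import *
s=load('w0');g=s['color'].min(2)
_,m=cv2.threshold(g,165,255,cv2.THRESH_BINARY);n,l,st,c=cv2.connectedComponentsWithStats(m[185:225,200:375])
L=np.array([[-36,-62],[-53,-22],[-53,20],[-36,60]])/1e3;W=[]
for q in [(219,211),(262,194),(308,194),(351,212)]:
    i=min(range(1,n),key=lambda i:np.hypot(*(c[i]+[200,185]-q)));u=c[i]+[200,185];w=ray(s,*u,.0825);W.append(w[:2]);print(u.round(1),st[i][4],w.round(4))
W=np.array(W);a=L-L.mean(0);b=W-W.mean(0)
t=np.arctan2((a[:,0]*b[:,1]-a[:,1]*b[:,0]).sum(),(a*b).sum());R=np.array([[np.cos(t),-np.sin(t)],[np.sin(t),np.cos(t)]])
o=W.mean(0)-R@L.mean(0);F=(R@L.T).T+o
print(np.degrees(t),o,F.round(4),(W-F).round(4));print([to([*f,.12]).tolist() for f in F])
E
```

```text
[218.  211.7] 416 [ 0.5817 -0.1821  0.0825]
[261.5 194.6] 295 [ 0.5443 -0.1613  0.0825]
[308.  194.3] 176 [ 0.5183 -0.1289  0.0825]
[350.8 212.3] 99 [ 0.5071 -0.087   0.0825]
38.20085978326329 [ 0.57219778 -0.11149943] [[ 0.5822 -0.1825]
 [ 0.5442 -0.1616]
 [ 0.5182 -0.1286]
 [ 0.5068 -0.0866]] [[-0.0006  0.0004]
 [ 0.0001  0.0003]
 [ 0.0001 -0.0003]
 [ 0.0003 -0.0004]]
[[-19.8, -36.6, 81.1], [-2.9, 3.4, 81.2], [-3.0, 45.4, 81.2], [-20.1, 85.4, 81.2]]
```

Emit:
move_arm:
  motion:
    - [[-5,-9,10],[0,0,0],1]
    - [[-15,-25,35],[0,0,0],1]
    - [[-20,-35,60],[0,0,0],1]
    - [[-20.5,-37,80],[0,0,0],1]
    - [[-20.5,-37,90],[0,0,0],1]
    - [[-20.5,-37,91],[0,0,0],1]
    - [[-20.5,-37,91],[0,0,0],1]

```text
clock: 2.23
tool_pos: [0.583, -0.1828, 0.1101]
orientation: [180.0, -0.1, -141.7]
force: [0.6, 0.5, 0.5]
opening: 0.0005
gripper_force: 0.0
```

```bash
python3 - <<'E'
from h import *
s=snap('wrist','w1');o=ctrl.get_obs();print(o['clock'],o['tool_pos'],o['orientation'],o['force'])
p,R=tool();t=p+R.apply([0,0,.019]);print(t)
c=(.5727,-.1114);cv2.imwrite('pics/w1c.png',cv2.resize(s['color'][150:340,160:420],(780,570)))
for P in [(.583,-.1825,.0825),(.545,-.1615,.0825),t]: print(((proj(s,P)-[160,150])*3).round(0))
E
```

```text
2.2833 [ 0.58370447 -0.1826047   0.11112723] [-1.79959445e+02  1.71304949e-02 -1.41674332e+02] [-0.30268333  0.80512474 -0.28252685]
[ 0.58371727 -0.18261173  0.09212723]
[294. 265.]
[497. 188.]
[291. 290.]
```

View pics/w1c.png

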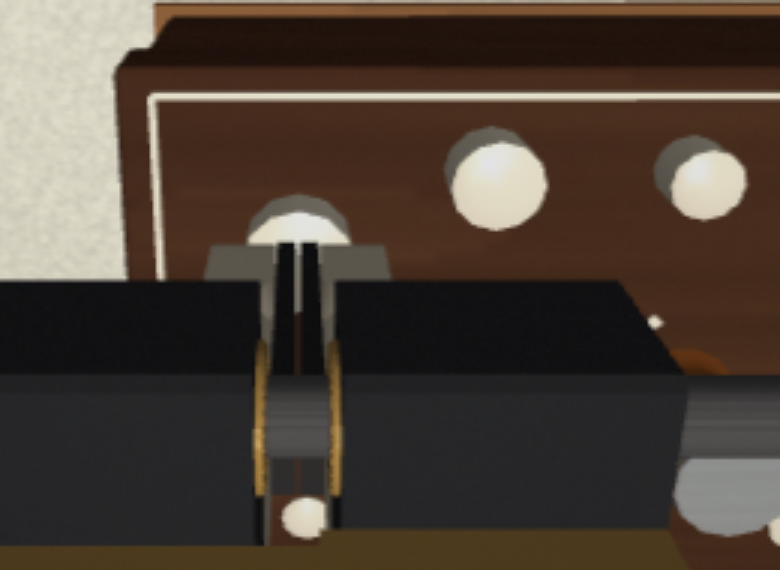

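The closed fingertips are centred over stud1 and nothing else is near them. I'll press gently.

Emit:
move_arm:
  motion:
    - [[0,0,3],[0,0,0],1]
    - [[0,0,6],[0,0,0],1]
    - [[0,0,9],[0,0,0],1]
    - [[0,0,11],[0,0,0],1]
    - [[0,0,13],[0,0,0],1]
    - [[0,0,15],[0,0,0],1]
    - [[0,0,16],[0,0,0],1]
    - [[0,0,17],[0,0,0],1]
    - [[0,0,17],[0,0,0],1]

```text
clock: 3.03
tool_pos: [0.5837, -0.1819, 0.0934]
orientation: [-180.0, 0.0, -141.6]
force: [0.3, 2.0, 2.6]
opening: 0.0006
gripper_force: 1.4
```

Emit:
move_arm:
  motion:
    - [[0,0,1],[0,0,0],1]
    - [[0,0,2],[0,0,0],1]
    - [[0,0,2.5],[0,0,0],1]
    - [[0,0,2.5],[0,0,0],1]
    - [[0,0,2.5],[0,0,0],1]

```text
clock: 3.45
tool_pos: [0.5836, -0.182, 0.0908]
orientation: [-180.0, 0.0, -141.7]
force: [0.0, 1.3, 1.8]
opening: 0.0008
gripper_force: 1.4
```

Emit:
move_arm:
  motion:
    - [[0,0,0.5],[0,0,0],1]
    - [[0,0,1],[0,0,0],1]
    - [[0,0,1],[0,0,0],1]

```text
clock: 3.7
tool_pos: [0.5837, -0.182, 0.0906]
orientation: [-180.0, 0.0, -141.6]
force: [-2.0, 2.5, 8.1]
opening: 0.0006
gripper_force: 4.3
```

Emit:
move_arm:
  motion:
    - [[0,0,0.5],[0,0,0],1]
    - [[0,0,1],[0,0,0],1]
    - [[0,0,1],[0,0,0],1]

```text
clock: 3.95
tool_pos: [0.5838, -0.182, 0.0904]
orientation: [-179.9, 0.0, -141.6]
force: [-4.8, 3.4, 15.3]
opening: 0.0
gripper_force: 7.5
```

Stud1 is on its hard stop: the force rose to 15 N with no further travel. I'll lift just clear, move low to stud2 and start pressing.

Emit:
move_arm:
  motion:
    - [[0,0,-4],[0,0,0],1]
    - [[0,0,-10],[0,0,0],1]
    - [[0,0,-16],[0,0,0],1]
    - [[0,0,-18],[0,0,0],1]
    - [[0,0,-18],[0,0,0],1]
    - [[4,10,-18],[0,0,0],1]
    - [[10,23,-18],[0,0,0],1]
    - [[15,35,-18],[0,0,0],1]
    - [[17,40,-18],[0,0,0],1]
    - [[17,40,-18],[0,0,0],1]

```text
clock: 4.78
tool_pos: [0.5441, -0.1607, 0.1068]
orientation: [180.0, -0.0, -141.6]
force: [-0.5, 0.3, -0.2]
opening: 0.0004
gripper_force: 0.0
```

```bash
python3 - <<'E'
from h import *
s=snap('wrist','w2');o=ctrl.get_obs();print(o['tool_pos'],o['force'])
cv2.imwrite('pics/w2c.png',cv2.resize(s['color'][150:340,120:380],(780,570)))
E
```

```text
[ 0.54508177 -0.1609443   0.10700214] [-0.0097307   0.38360133  0.10510281]
```

View pics/w2c.png

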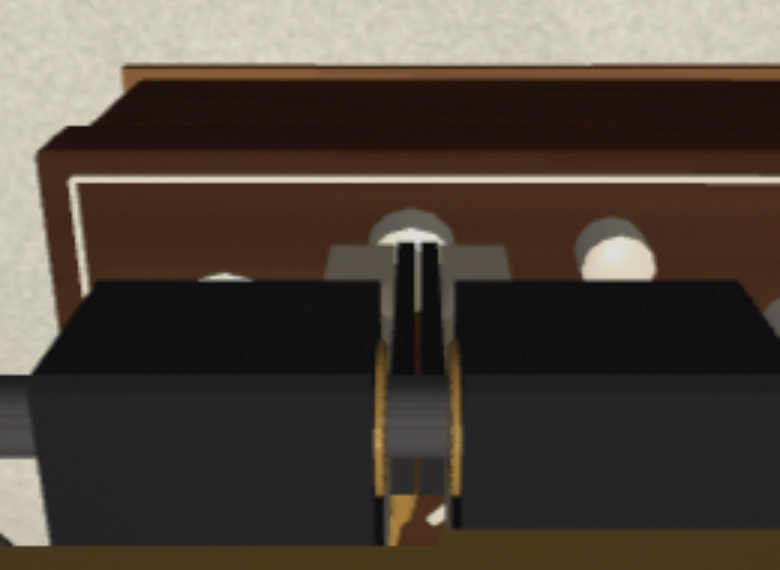

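The fingertips are centred on stud2 and stud1 is flush. Now I'll press to the same commanded depth.

Emit:
move_arm:
  motion:
    - [[0,0,2],[0,0,0],1]
    - [[0,0,4],[0,0,0],1]
    - [[0,0,6],[0,0,0],1]
    - [[0,0,8],[0,0,0],1]
    - [[0,0,10],[0,0,0],1]
    - [[0,0,12],[0,0,0],1]
    - [[0,0,14],[0,0,0],1]
    - [[0,0,16],[0,0,0],1]
    - [[0,0,17.5],[0,0,0],1]
    - [[0,0,17.5],[0,0,0],1]

```text
clock: 5.67
tool_pos: [0.5458, -0.1613, 0.0904]
orientation: [-179.9, 0.0, -141.6]
force: [-2.6, 0.8, 11.8]
opening: 0.0003
gripper_force: 5.7
```

Emit:
move_arm:
  motion:
    - [[0,0,0.5],[0,0,0],1]
    - [[0,0,0.5],[0,0,0],1]
    - [[0,0,0.5],[0,0,0],1]

```text
clock: 5.92
tool_pos: [0.5459, -0.1614, 0.0903]
orientation: [-179.9, 0.0, -141.6]
force: [-3.2, 0.7, 15.4]
opening: 0.0003
gripper_force: 7.6
```

Stud2 is home with the same 15 N at the same height. Stud3 is next, at (0, +42) in the tool frame.

Emit:
move_arm:
  motion:
    - [[0,0,-4],[0,0,0],1]
    - [[0,0,-10],[0,0,0],1]
    - [[0,0,-16],[0,0,0],1]
    - [[0,0,-18],[0,0,0],1]
    - [[0,0,-18],[0,0,0],1]
    - [[0,10,-18],[0,0,0],1]
    - [[0,23,-18],[0,0,0],1]
    - [[0,36,-18],[0,0,0],1]
    - [[0,42,-18],[0,0,0],1]
    - [[0,42,-18],[0,0,0],1]

```text
clock: 6.75
tool_pos: [0.5181, -0.127, 0.107]
orientation: [180.0, -0.0, -141.6]
force: [-0.7, 0.4, -0.1]
opening: 0.0003
gripper_force: 0.0
```

Emit:
move_arm:
  motion:
    - [[0,0,2],[0,0,0],1]
    - [[0,0,4],[0,0,0],1]
    - [[0,0,6],[0,0,0],1]
    - [[0,0,8],[0,0,0],1]
    - [[0,0,10],[0,0,0],1]
    - [[0,0,12],[0,0,0],1]
    - [[0,0,14],[0,0,0],1]
    - [[0,0,16],[0,0,0],1]
    - [[0,0,17.5],[0,0,0],1]
    - [[0,0,17.5],[0,0,0],1]

```text
clock: 7.58
tool_pos: [0.5197, -0.1284, 0.0903]
orientation: [-180.0, 0.0, -141.6]
force: [-3.7, 1.3, 12.4]
opening: 0.0001
gripper_force: 6.0
```

Emit:
move_arm:
  motion:
    - [[0,0,0.5],[0,0,0],1]
    - [[0,0,0.5],[0,0,0],1]
    - [[0,0,0.5],[0,0,0],1]

```text
clock: 7.83
tool_pos: [0.5197, -0.1285, 0.0902]
orientation: [-179.9, 0.0, -141.6]
force: [-4.4, 2.3, 16.3]
opening: 0.0004
gripper_force: 7.9
```

Stud3 is home. Stud4 is next, at (-17, +40).

Emit:
move_arm:
  motion:
    - [[0,0,-4],[0,0,0],1]
    - [[0,0,-10],[0,0,0],1]
    - [[0,0,-16],[0,0,0],1]
    - [[0,0,-18],[0,0,0],1]
    - [[0,0,-18],[0,0,0],1]
    - [[-4,10,-18],[0,0,0],1]
    - [[-10,23,-18],[0,0,0],1]
    - [[-15,35,-18],[0,0,0],1]
    - [[-17,40,-18],[0,0,0],1]
    - [[-17,40,-18],[0,0,0],1]

```text
clock: 8.67
tool_pos: [0.5073, -0.0853, 0.1067]
orientation: [180.0, -0.0, -141.6]
force: [-1.0, -0.3, 0.5]
opening: 0.0005
gripper_force: 0.0
```

Emit:
move_arm:
  motion:
    - [[0,0,2],[0,0,0],1]
    - [[0,0,4],[0,0,0],1]
    - [[0,0,6],[0,0,0],1]
    - [[0,0,8],[0,0,0],1]
    - [[0,0,10],[0,0,0],1]
    - [[0,0,12],[0,0,0],1]
    - [[0,0,14],[0,0,0],1]
    - [[0,0,16],[0,0,0],1]
    - [[0,0,17.5],[0,0,0],1]
    - [[0,0,17.5],[0,0,0],1]

```text
clock: 9.5
tool_pos: [0.5081, -0.0866, 0.0901]
orientation: [-180.0, -0.0, -141.6]
force: [-3.7, -0.1, 12.1]
opening: 0.0006
gripper_force: 5.8
```

Emit:
move_arm:
  motion:
    - [[0,0,0.5],[0,0,0],1]
    - [[0,0,0.5],[0,0,0],1]
    - [[0,0,0.5],[0,0,0],1]

```text
clock: 9.75
tool_pos: [0.5081, -0.0866, 0.0901]
orientation: [-179.9, 0.0, -141.6]
force: [-4.4, -0.4, 15.8]
opening: 0.0001
gripper_force: 7.7
```

Stud4 is home. I'll lift straight up, back off toward the robot and check.

Emit:
move_arm:
  motion:
    - [[0,0,-5],[0,0,0],1]
    - [[0,0,-15],[0,0,0],1]
    - [[0,0,-30],[0,0,0],1]
    - [[0,0,-50],[0,0,0],1]
    - [[0,0,-70],[0,0,0],1]
    - [[0,0,-90],[0,0,0],1]
    - [[0,-20,-110],[0,0,0],1]
    - [[0,-35,-120],[0,0,0],1]
    - [[0,-40,-120],[0,0,0],1]
    - [[0,-40,-120],[0,0,0],1]

```text
clock: 10.58
tool_pos: [0.5331, -0.1182, 0.209]
orientation: [-180.0, 0.0, -141.7]
force: [-0.2, 0.2, 0.1]
opening: 0.0003
gripper_force: 0.0
```

```bash
python3 - <<'E'
from h import *
a=snap('scene','s1')['color'][185:270,190:275];b=snap('wrist','w3')['color'][130:330,130:430]
cv2.imwrite('pics/end.png',np.hstack([cv2.resize(a,(300,300),interpolation=cv2.INTER_CUBIC),cv2.resize(b,(450,300))]))
o=ctrl.get_obs();print(o['clock'],o['force'],o['tool_pos'])
E
```

```text
10.6833 [ 0.11103438  0.38409158 -0.13745294] [ 0.53159915 -0.11755153  0.20772785]
```

View pics/end.png

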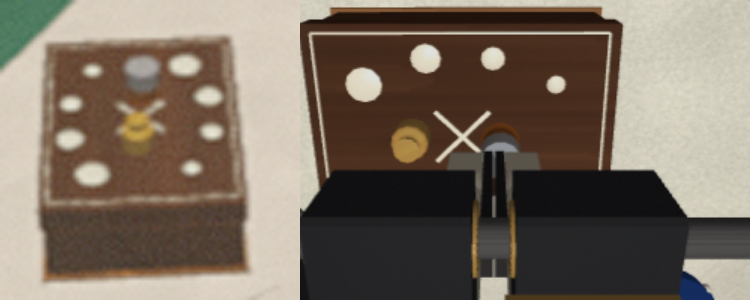

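The row at left, (92,174), (70,139), (70,103) and (92,70), is now flush like the other row. The jar and weight haven't moved, and the arm is clear.

```bash
python3 -c "
from plant import ctrl
print(ctrl.close_job())"
```

```text
the job is handed in; nothing more can be done
None
```

All four proud studs were pressed fully home in one low pass, largest to smallest (about 15–16 N at each stop); the jar and weight stayed in place, nothing else was touched, and the job was handed in at about 11 s.

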